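Feed the cuvette carrier into the photometer

TASK

Pick up the long push stick and use it to push the cuvette carrier along the guide channel, under the two straps, until it is fully home against the white detector head. Do not touch the carrier with the gripper, and leave the short stick where it is. Then draw the push stick out and put it back down on the bench, clear of the guide.

Things in the scene. Friction and masses are not known exactly. Their poses are not given: they have to be found in the camera images.
- push_stick: Long push stick, white plastic, loose, 84-156 g: bar 240 long, 26 wide, 20 mm tall; on it an upright grip 40 long, 16 wide, its top 75 mm above the underside: take it from above across the 16 mm (along y), about 55 mm up. Origin: underside, below the grip's middle; x along the bar to the push end, whose flat face is 155 mm ahead (tail 85 mm behind). Starts with its push end roughly to world -y.
- short_stick: Short stick, a bystander, too short for the job, not to be moved. Same white plastic, width, height and grip as the long one, but its bar is 110 mm long (65 mm ahead of the origin, 45 mm behind). Origin and axes alike. The two sticks lie in two places near the robot, either one in either place.
- carrier: Cuvette carrier: black plastic block 46 long (x), 44 wide (y), 36 mm tall, two square glass cuvettes standing 6 mm proud of its top; 175-325 g, loose, slides freely. Origin: centre of its underside. Starts on the channel floor between the walls, its middle 30-60 mm inside the mouth, its x along the guide's x.
- guide: Fixed channel. Origin: on the bench at mid-mouth; x into the channel, z up. Floor 12 mm above bench, base plate x -40 to 230, 90 wide. Walls 50 mm apart, 8 thick, tops at z 42, from x 0 to the stop; lips flare to 64 mm wide at x -37. Two steel straps across at x 80 and 132 (12 wide, z 64-70). Stop: white head's face at x 165 (head 89 high). Carrier home: its middle at x 142, rear face at x 119.
Mind the look-alikes: they are no part of the job. Leave any brown look-alike of the push_stick alone. There is more than one size of the carrier; the job needs the smaller.

How it is judged:
By the outcome, as a careful person would: the job done as asked, in the order asked, and still so for the second after the job is handed in, with the robot touching nothing.
It also fails if it takes over 56 s, if anything falls off the work surface, if the arm or the gripper's body presses on something with over 40 N, if the wrist force passes 120 N, or if a joint passes its speed limit or range.

ROBOT

A 7-joint arm with a two-finger parallel gripper is mounted at the origin on the work surface. World frame = base frame: x ahead of the robot, y to its left, z up, the work surface at z = 0. Lengths are in m, angles in rad, forces in N, time in s.
With the tool pointing down it reaches from about 0.425 to 0.825 m from the base axis. Payload 3.6 kg.
Tool frame: the origin (TCP) lies at the very end of the fingers, on their centre line; the grasp point (between the pads) lies 19 mm behind it; z points along the fingers, y is the line along which they close (so a half turn about z gives the same grasp; the last joint's range is limited). The gripper opens to 93 mm and grips with 3 to 60 N. Pads are 15 mm wide; open, the fingers measure 128 mm over their backs; the gripper's body (75 mm by 188 mm) begins 65 mm behind the grasp point.
Start: joints at [1.143, 0.615, -0.013, 1.423, 0.008, 1.103, -0.04], TCP at [0.254, -0.598, 0.198] pointing down, gripper open.
Joint ranges: [-3.12, 3.12], [-0.3, 2.06], [-1.34, 1.32], [0.26, 2.42], [-1.36, 4.5], [0.01, 1.98], [-2.84, 2.84]. Speed limits (rad/s): [2.79, 2.79, 3.14, 3.14, 3.14, 3.14, 3.14].

INTERFACE

Orientations are given as a rotation vector (axis times angle).
In Python, from bench import monitor, read_camera, order gives the robot as it stands.
- The arm moves only by the shell command python3 -m inch 'ROWS'. ROWS is JSON, a list of rows, each a list of 3 entries, a list of its own where there are three numbers: the shift along the tool's x, y, z normalised to -1 to 1, where 1 is 20 cm, then the turn, a rotation vector about the tool's x, y, z normalised to -1 to 1, where 1 is 0.5 rad, then the opening in per cent of the stroke, from 0 (shut) to 100 (fully open). In form: [[[x, y, z], [rx, ry, rz], claw], ...]. A call has 1 to 10 rows; each row is the pose to reach, as a shift and turn from the pose commanded when the call began, along the tool's axes at that moment; what a row does not reach only later rows make up. A row lasts 1/10 s, in which the tool goes at most 50 mm and 8.59 degrees, less where a joint would pass 70% of its speed; a pose out of reach is approached as far as the arm can. A call with a number of a shift or a turn outside -1 to 1 is refused whole. A call with a gripper value outside its range is refused whole. The fingers move at their own pace and stop on an object; the grip force is fixed at half the most. Time passes only in rows, so rows that repeat a pose let the fingers close. It gives the time, the measured TCP pose, the force, the opening and the grip force at its end, in the units of the state.
- monitor.sense(): the state, without advancing time (a new reading comes with each control period).
- read_camera(name): name is "scene" or "top" or "wrist"; returns a dict with "pixels" (480x640x3 uint8, red, green, blue), "z_map" (480x640 float32, m along the optical axis (not along the pixel's ray), 0 where there is no reading), "fx", "fy", "cx", "cy" (pixels), "D" ([k1, k2, p1, p2, k3] as OpenCV has them; the pictures are not rectified), "R" (3x3) and "t" (3): a world point X has camera coordinates R X + t; the wrist camera has in their place "mount" (4x4, takes a point from camera to tool coordinates, whose origin is the TCP and whose axes are the flange's). Camera axes: x right, y down, z forward; pixel columns grow to the right and rows downward; lengths in m; the calibration is good to about 2 mm. A picture is of the moment at which its call begins: read the wrist's pose just before it.
- order.sign_off(): hands the job in; it is judged then, once.
The state is a dict: "time_s": time; "joint_positions": joint angles; "qvel": joint speeds; "effort": joint torques, N m; "ee_pos": TCP position; "tool_rot": TCP orientation; "wrist_force": force on the tool from outside, world axes, zero at the start; "ft_torque": the same for the moment, N m; "opening": finger opening in m; "grasp_force": force on a finger pad.
Only numpy, scipy, OpenCV 4.12 (cv2) and the standard library are available. Lean on these libraries where they do the work, as an engineer would, in place of code of your own. Each camera call takes 0.05 s, during which the arm holds its last target. There are 200 camera calls.

## Working session

There is one attempt and no reset: what is moved stays moved. The work goes in short steps, Python scripts to look and compute and a shell command to move; the robot and the scene stay as the last step left them, time stands still between calls to the robot, and variables do not carry over. Pictures are saved under pics/ and viewed, at most 10 in all, crops included, and the job is handed in when it is done.

```bash
mkdir -p pics; ls; cat > h.py <<'E'
import numpy as np, cv2
from bench import monitor, read_camera, order
def grab(n):
    c=read_camera(n); return c
def K(c): return np.array([[c['fx'],0,c['cx']],[0,c['fy'],c['cy']],[0,0,1.]])
def cloud(c):
    # world points HxWx3 for fixed cams
    h,w=c['z_map'].shape
    u,v=np.meshgrid(np.arange(w),np.arange(h))
    p=cv2.undistortPoints(np.stack([u,v],-1).reshape(-1,1,2).astype(float),K(c),np.array(c['D'],float)).reshape(h,w,2)
    z=c['z_map'][...,None]
    P=np.concatenate([p*z,z],-1)
    return (P-np.array(c['t']))@np.array(c['R'])
E
python3 - <<'E'
from h import *
s=monitor.sense(); print(s)
for n in ('top','scene'):
    c=grab(n); cv2.imwrite(f'pics/{n}0.png',c['pixels'][...,::-1]); np.savez(f'{n}0.npz',P=cloud(c),I=c['pixels'],z=c['z_map'])
E
```

```text
pics
{'time_s': 0.0, 'joint_positions': array([ 1.1424944 ,  0.61590691, -0.01262576,  1.42488855,  0.00814182,
        1.10342283, -0.04038688]), 'qvel': array([ 8.42514830e-05,  1.53178283e-03, -1.21720324e-03, -1.79370398e-03,
       -1.48630779e-04, -1.78146466e-04,  1.00460140e-05]), 'effort': array([-1.08497035e-03, -4.58929002e+01,  2.08909730e-01, -1.65743154e+01,
       -6.10868633e-02,  2.03030632e-02,  2.10488511e-04]), 'ee_pos': array([ 0.25386757, -0.59744836,  0.19669267]), 'tool_rot': array([-3.07591526e+00, -6.26574554e-01,  9.13057645e-04]), 'wrist_force': array([-0.12268212, -0.15981593,  0.13038663]), 'ft_torque': array([ 0.00370875,  0.03004187, -0.00327317]), 'grasp_force': 0.0, 'opening': 0.09329389796854269}
```

View pics/top0.png

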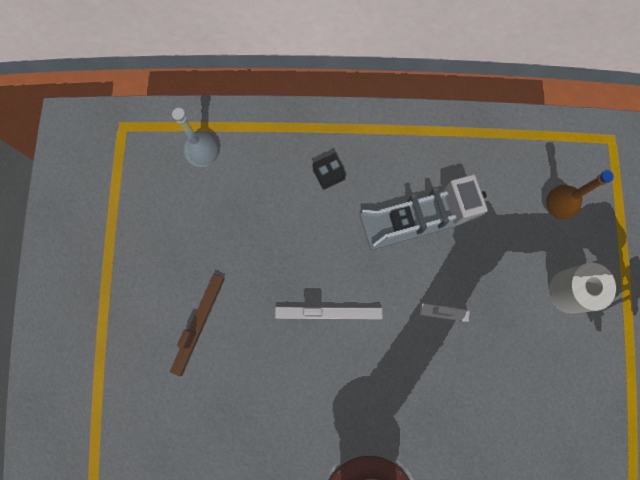

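View pics/scene0.png

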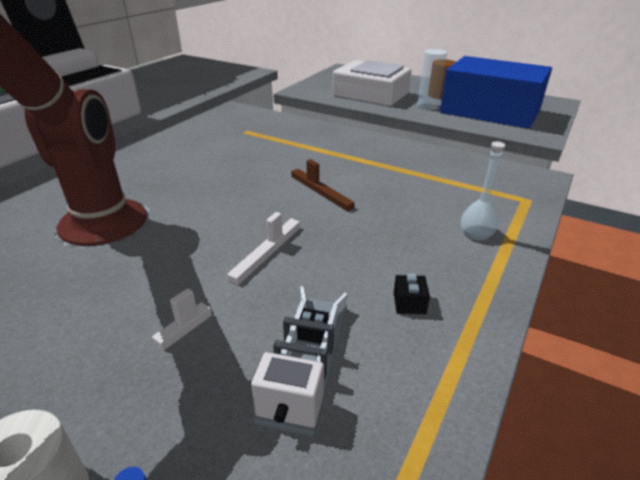

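The top view shows these candidates:
- **Sticks:** the white long stick has its grip at (313,312) and push end at (382,313). The white short stick is at (445,313) and the brown look-alike at (198,325).
- **Carriers:** one black carrier sits in the guide at (402,218), and a second, larger-looking one stands free at (328,170).
- **Guide:** its mouth is near (365,230) and the head is at (468,197).

I choose the white long stick and the carrier in the guide. Next I measure both and check the choice in a crop.

```bash
cat > m.py <<'E'
from h import *
def rect(P,m):
    q=P[m][:,:2]; r=cv2.minAreaRect((q*1000).astype(np.float32)); return np.round(r[0],1),np.round(r[1],1),round(r[2],1)
d=np.load('top0.npz');P=d['P'];I=d['I'].astype(int);ok=d['z']>0
v,u=np.mgrid[:480,:640]
def win(u0,u1,v0,v1): return ok&(u>=u0)&(u<u1)&(v>=v0)&(v<v1)
Z=P[...,2]
for nm,w in dict(long=(265,392,285,330),short=(412,480,285,330)).items():
    W=win(*w); print(nm,'bar',rect(P,W&(Z>.012)&(Z<.03)),'grip',rect(P,W&(Z>.06)), 'z',np.median(Z[W&(Z>.012)&(Z<.03)]),np.median(Z[W&(Z>.06)]), 'bench',np.median(Z[W&(Z<.008)]))
W=win(350,500,155,260)
print('base',rect(P,W&(Z>.006)),'plate',rect(P,W&(Z>.006)&(Z<.018)))
print('head',rect(P,W&(Z>.08)))
print('straps',rect(P,W&(Z>.06)&(Z<.075)&(I.sum(-1)<250)))
dark=(I.max(-1)<60)
print('carr',rect(P,win(385,416,200,235)&(Z>.042)&(Z<.058)),Z[win(395,410,210,225)].round(3)[::3,::3])
print('walls',rect(P,W&(Z>.034)&(Z<.046)))
print('other',rect(P,win(305,350,145,192)&(Z>.02)))
c=cv2.resize(d['I'][140:335,260:500,::-1],None,fx=3.2,fy=3,interpolation=cv2.INTER_CUBIC); cv2.imwrite('pics/crop1.png',c[:600,:800])
E
python3 m.py
```

```text
long bar (array([410.1,  96.7]), array([ 26.5, 237.7]), 0.5) grip (array([409. , 130.5]), array([14.8, 36.3]), 0.8) z 0.020631676811377148 0.07483999455585977 bench 0.0005620465433209647
short bar (array([ 415.2, -166.4]), array([110.8,  26.8]), 83.4) grip (array([ 416.1, -156. ]), array([38.3, 16.2]), 81.7) z 0.020640565710144557 0.07466565252448118 bench 0.0004259570177608784
base (array([ 664.7, -137.1]), array([327.8, 236.3]), 87.8) plate (array([ 664.7, -137.1]), array([327.8, 236.3]), 87.8)
head (array([ 669.2, -208.5]), array([92.3, 61.1]), 17.8)
straps (array([ 660.2, -173.9]), array([ 84.3, 170.1]), 17.8)Traceback (most recent call last):
  File "m.py", line 15, in <module>
    print('carr',rect(P,win(385,416,200,235)&(Z>.042)&(Z<.058)),Z[win(395,410,210,225)].round(3)[::3,::3])
                                                                ~~~~~~~~~~~~~~~~~~~~~~~~~~~~~~~~^^^^^^^^^
IndexError: too many indices for array: array is 1-dimensional, but 2 were indexed
```

```bash
sed -i 's/,Z\[win(395.*$/)/' m.py; cat >> m.py <<'E'
wall=W&(Z>.037)&(Z<.046)
best=None
for a in np.radians(np.arange(10,26,.1)):
    ex=np.array([np.sin(a),-np.cos(a)]); ey=np.array([np.cos(a),np.sin(a)])
    q=P[wall][:,:2]@ey; h=np.histogram(q,np.arange(.5,.9,.002))[0]; s=(h.astype(float)**2).sum()
    if best is None or s>best[0]: best=(s,a)
a=best[1]; print('angle',np.degrees(a))
ex=np.array([np.sin(a),-np.cos(a)]); ey=np.array([np.cos(a),np.sin(a)])
A=P[...,:2]@ex; B=P[...,:2]@ey
def hist(x,lab):
    h,e=np.histogram(x,np.arange(x.min(),x.max()+.004,.004)); print(lab,[(round(k*1000),n) for k,n in zip(e,h) if n>2])
hist(B[wall],'wall B'); hist(A[wall],'wall A')
hd=W&(Z>.083)&(Z<.095); hist(A[hd],'head A'); hist(B[hd],'head B')
st=W&(Z>.064)&(Z<.074)&(A<A[hd].min()-.004); hist(A[st],'strap A');hist(B[st],'strap B')
cr=win(385,418,198,238)&(Z>.0445)&(Z<.058); hist(A[cr],'car A');hist(B[cr],'car B'); print(np.percentile(Z[cr],[5,50,95]))
pl=W&(Z>.008)&(Z<.016); hist(A[pl],'plate A'); hist(B[pl],'plate B')
E
python3 m.py
```

```text
long bar (array([410.1,  96.7]), array([ 26.5, 237.7]), 0.5) grip (array([409. , 130.5]), array([14.8, 36.3]), 0.8) z 0.020631676811377148 0.07483999455585977 bench 0.0005620465433209647
short bar (array([ 415.2, -166.4]), array([110.8,  26.8]), 83.4) grip (array([ 416.1, -156. ]), array([38.3, 16.2]), 81.7) z 0.020640565710144557 0.07466565252448118 bench 0.0004259570177608784
base (array([ 664.7, -137.1]), array([327.8, 236.3]), 87.8) plate (array([ 664.7, -137.1]), array([327.8, 236.3]), 87.8)
head (array([ 669.2, -208.5]), array([92.3, 61.1]), 17.8)
straps (array([ 660.2, -173.9]), array([ 84.3, 170.1]), 17.8)
carr (array([626.8, -62.1]), array([74.9, 64.2]), 7.0)
walls (array([ 638.4, -111.9]), array([ 88.6, 255.7]), 16.6)
other (array([740., 100.]), array([58. , 60.8]), 27.9)
angle 17.399999999999974
wall B [(530, np.int64(15)), (534, np.int64(21)), (538, np.int64(21)), (542, np.int64(72)), (546, np.int64(111)), (550, np.int64(68)), (554, np.int64(12)), (558, np.int64(9)), (562, np.int64(6)), (566, np.int64(7)), (570, np.int64(6)), (574, np.int64(5)), (578, np.int64(7)), (582, 
[... 4211 characters left out ...]
(338, np.int64(31)), (342, np.int64(38)), (346, np.int64(28)), (350, np.int64(8)), (354, np.int64(7)), (358, np.int64(9)), (362, np.int64(24)), (366, np.int64(37)), (370, np.int64(15))]
plate B [(530, np.int64(102)), (534, np.int64(124)), (538, np.int64(104)), (542, np.int64(65)), (546, np.int64(17)), (550, np.int64(21)), (554, np.int64(40)), (558, np.int64(85)), (562, np.int64(80)), (566, np.int64(85)), (570, np.int64(81)), (574, np.int64(90)), (578, np.int64(78)), (582, np.int64(82)), (586, np.int64(77)), (590, np.int64(85)), (594, np.int64(79)), (598, np.int64(76)), (602, np.int64(42)), (606, np.int64(17)), (610, np.int64(11)), (614, np.int64(20)), (618, np.int64(74)), (622, np.int64(5))]
```

View pics/crop1.png

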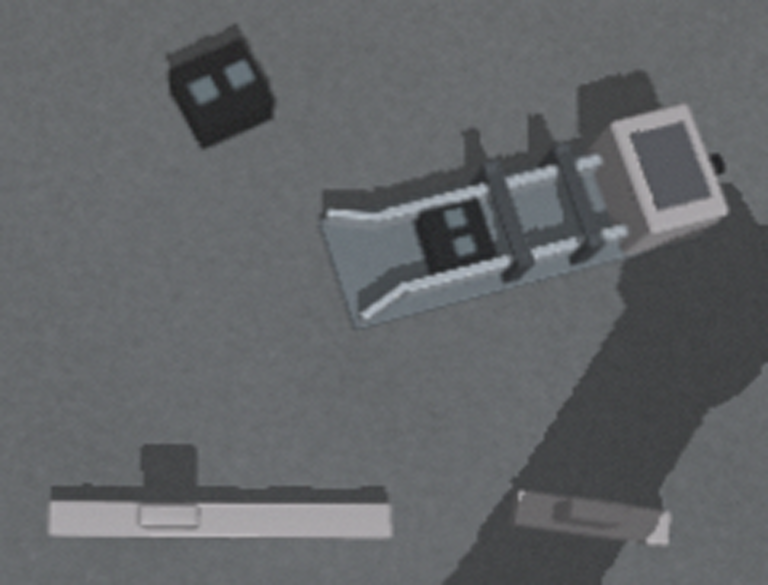

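The crop shows the white long bar, full at crop (50–390, 520) with its grip at (170,515). The short stick is in shadow at (590,520). The smaller black carrier is between the walls at (455,238), and the loose one at (220,90) is larger (58×60 against 46×44). So the choice stands: guide mouth is about (0.611,-0.023) with its x axis 17.4° off -y, the carrier is at guide x≈46, and the stick grip is at (0.4095,0.131).

```bash
cat >> h.py <<'E'
from scipy.spatial.transform import Rotation as Ro
A17=np.radians(17.4); EX=np.array([np.sin(A17),-np.cos(A17)]); EY=np.array([np.cos(A17),np.sin(A17)]); M=.2047*EX+.576*EY
def g2w(x,y=0): return M+x*EX+y*EY
def w2g(p): d=np.array(p)[:2]-M; return d@EX,d@EY
def goto(x,y,z,yaw):
    s=monitor.sense(); R0=Ro.from_rotvec(s['tool_rot']); c,n=np.cos(np.radians(yaw)),np.sin(np.radians(yaw))
    R1=Ro.from_matrix(np.array([[c,n,0],[n,-c,0],[0,0,-1]]))
    print('sh',(R0.inv().apply(np.array([x,y,z])-s['ee_pos'])/.2).round(3),'turn',((R0.inv()*R1).as_rotvec()/.5).round(3))
E
python3 - <<'E'
from h import *
d=np.load('top0.npz');P=d['P'];m=(d['z']>0)&(P[...,2]>.1)&(P[...,2]<.6)
n,l,st,ce=cv2.connectedComponentsWithStats(m.astype(np.uint8))
for i in range(1,n):
    if st[i,4]>15: q=P[l==i]; print(st[i],q.min(0).round(2),q.max(0).round(2))
goto(.4,-.46,.24,55)
print(g2w(-.160),g2w(-.036))
E
```

```text
[172 107  26  35 360] [0.77 0.39 0.1 ] [0.8  0.42 0.23]
[573 169  41  29 406] [ 0.67 -0.47  0.1 ] [ 0.69 -0.44  0.22]
[ 569  263   47   48 1545] [ 0.42 -0.52  0.1 ] [ 0.52 -0.42  0.12]
sh [ 0.941 -0.348 -0.215] turn [-4.000e-03 -1.000e-03 -1.116e+00]
[0.56300955 0.12959295] [0.60009061 0.01126715]
```

```bash
python3 -m inch '[[[0.94,-0.35,-0.21],[0,0,-0.6],100],[[0.94,-0.35,-0.21],[0,0,-0.6],100],[[0.94,-0.35,-0.21],[0,0,-0.6],100],[[0.94,-0.35,-0.21],[0,0,-0.6],100],[[0.94,-0.35,-0.21],[0,0,-0.6],100],[[0.94,-0.35,-0.21],[0,0,-0.6],100]]'; python3 -c "
from h import *
goto(.5,-.27,.24,58)"
```

```text
time_s: 0.7
ee_pos: [0.4016, -0.4584, 0.2399]
tool_rot: [-2.947, -1.087, -0.001]
wrist_force: [-1.1, -0.5, 0.3]
opening: 0.0929
grasp_force: 0.0
sh [ 0.986 -0.397  0.   ] turn [-0.    -0.001 -0.611]
```

```bash
python3 -m inch '[[[0.98,-0.4,0],[0,0,-0.6],100],[[0.98,-0.4,0],[0,0,-0.6],100],[[0.98,-0.4,0],[0,0,-0.6],100],[[0.98,-0.4,0],[0,0,-0.6],100],[[0.98,-0.4,0],[0,0,-0.6],100],[[0.98,-0.4,0],[0,0,-0.6],100]]'; python3 -c "
from h import *
goto(.52,-.09,.22,72)"
```

```text
time_s: 1.3
ee_pos: [0.4979, -0.2719, 0.2393]
tool_rot: [-2.753, -1.511, 0.001]
wrist_force: [-0.4, -1.2, 0.3]
opening: 0.0931
grasp_force: 0.0
sh [ 0.827 -0.395  0.097] turn [-0.002  0.    -0.505]
```

```bash
python3 -m inch '[[[0.83,-0.4,0.1],[0,0,-0.5],100],[[0.83,-0.4,0.1],[0,0,-0.5],100],[[0.83,-0.4,0.1],[0,0,-0.5],100],[[0.83,-0.4,0.1],[0,0,-0.5],100],[[0.83,-0.4,0.1],[0,0,-0.5],100]]'; python3 -c "
from h import *
goto(.42,.09,.2,90.5)"
```

```text
time_s: 1.8
ee_pos: [0.5195, -0.0869, 0.2192]
tool_rot: [-2.54, -1.845, -0.0]
wrist_force: [-0.2, 0.4, -0.3]
opening: 0.0934
grasp_force: 0.0
sh [ 0.687 -0.747  0.099] turn [-0.003 -0.004 -0.646]
```

```bash
python3 -m inch '[[[0.69,-0.75,0.1],[0,0,-0.65],100],[[0.69,-0.75,0.1],[0,0,-0.65],100],[[0.69,-0.75,0.1],[0,0,-0.65],100],[[0.69,-0.75,0.1],[0,0,-0.65],100],[[0.69,-0.75,0.1],[0,0,-0.65],100],[[0.69,-0.75,0.1],[0,0,-0.65],100],[[0.69,-0.75,0.1],[0,0,-0.65],100]]'; python3 - <<'E'
from h import *
goto(.4095,.131,.15,90.5); goto(.4095,.131,.037,90.5)
s=monitor.sense(); c=grab('wrist'); h,w=c['z_map'].shape
T=np.eye(4);T[:3,:3]=Ro.from_rotvec(s['tool_rot']).as_matrix();T[:3,3]=s['ee_pos']
C=T@np.array(c['mount']); Rw=C[:3,:3].T; c['R']=Rw; c['t']=-Rw@C[:3,3]
P=cloud(c); ok=c['z_map']>0
for lo,hi in((.012,.03),(.065,.085)):
    m=ok&(P[...,2]>lo)&(P[...,2]<hi)&(abs(P[...,0]-.41)<.05)&(P[...,1]>-.05)&(P[...,1]<.25)
    if m.sum()>20: print(m.sum(),cv2.minAreaRect((P[m][:,:2]*1000).astype(np.float32)))
E
```

```text
time_s: 2.5
ee_pos: [0.4222, 0.0849, 0.1998]
tool_rot: [2.221, 2.22, -0.001]
wrist_force: [-0.5, -0.6, 0.0]
opening: 0.0929
grasp_force: 0.0
sh [ 0.231 -0.064  0.249] turn [ 0.001  0.003 -0.018]
sh [ 0.232 -0.064  0.814] turn [ 0.001  0.003 -0.018]
6797 ((412.8075256347656, 95.61752319335938), (26.077816009521484, 240.03050231933594), 0.5736228227615356)
1174 ((412.49444580078125, 130.64743041992188), (16.029298782348633, 39.36365509033203), 0.5548291206359863)
```

```bash
python3 -m inch '[[[0.23,-0.058,0.3],[0,0,-0.02],100],[[0.23,-0.058,0.3],[0,0,-0.02],100],[[0.23,-0.058,0.5],[0,0,-0.02],100],[[0.23,-0.058,0.65],[0,0,-0.02],100],[[0.23,-0.058,0.75],[0,0,-0.02],100],[[0.23,-0.058,0.815],[0,0,-0.02],100],[[0.23,-0.058,0.815],[0,0,-0.02],100],[[0.23,-0.058,0.815],[0,0,-0.02],100]]'
python3 -m inch '[[[0,0,0],[0,0,0],0],[[0,0,0],[0,0,0],0],[[0,0,0],[0,0,0],0],[[0,0,0],[0,0,0],0],[[0,0,0],[0,0,0],0],[[0,0,0],[0,0,0],0],[[0,0,0],[0,0,0],0],[[0,0,0],[0,0,0],0],[[0,0,0],[0,0,0],0],[[0,0,0],[0,0,0],0]]'; python3 -c "
from h import *
print(g2w(-.2));x,y=g2w(-.2);goto(.42,.131,.14,90.5)"
```

```text
time_s: 3.35
ee_pos: [0.41, 0.1331, 0.0368]
tool_rot: [2.206, 2.236, -0.0]
wrist_force: [-0.2, 0.2, 0.1]
opening: 0.0925
grasp_force: 0.0
time_s: 4.35
ee_pos: [0.409, 0.1344, 0.0369]
tool_rot: [2.203, 2.239, 0.001]
wrist_force: [0.4, 0.2, -0.4]
opening: 0.0178
grasp_force: 0.2
[0.55104792 0.16776257]
sh [-0.018  0.055 -0.515] turn [ 0.001 -0.     0.015]
```

```bash
python3 -m inch '[[[0,0,0],[0,0,0],0],[[0,0,0],[0,0,0],0],[[0,0,0],[0,0,0],0],[[0,0,0],[0,0,0],0],[[0,0,-0.1],[0,0,0],0],[[0,0,-0.2],[0,0,0],0],[[0,0,-0.35],[0,0,0],0],[[0,0,-0.5],[0,0,0],0],[[0,0,-0.5],[0,0,0],0],[[0,0,-0.5],[0,0,0],0]]'; python3 -c "
from h import *
x,y=g2w(-.2);goto(x,y,.137,107.4)"
```

```text
time_s: 5.35
ee_pos: [0.4087, 0.134, 0.1369]
tool_rot: [2.204, 2.238, 0.0]
wrist_force: [0.3, 0.1, -1.0]
opening: 0.0154
grasp_force: 29.9
sh [ 0.158  0.714 -0.   ] turn [ 0.001  0.001 -0.576]
```

```bash
python3 -m inch '[[[0.02,0.1,0],[0,0,-0.07],0],[[0.04,0.2,0],[0,0,-0.15],0],[[0.06,0.3,0],[0,0,-0.23],0],[[0.08,0.4,0],[0,0,-0.31],0],[[0.11,0.5,0],[0,0,-0.39],0],[[0.13,0.6,0],[0,0,-0.47],0],[[0.15,0.68,0],[0,0,-0.54],0],[[0.16,0.715,0],[0,0,-0.575],0],[[0.16,0.715,0],[0,0,-0.575],0]]'; cat > stick.py <<'E'
from h import *
s=monitor.sense(); c=grab('top'); P=cloud(c); p=s['ee_pos']; zb=p[2]-.036+.02
q=P[...,:2]-p[:2]; A=q@EX; B=q@EY
I=c['pixels'].astype(int)
m=(c['z_map']>0)&(abs(P[...,2]-zb)<.006)&(A>-.1)&(A<.175)&(abs(B)<.035)
r=cv2.minAreaRect((P[m][:,:2]*1000).astype(np.float32)); print('n',m.sum(),r,'z bar',np.median(P[m][:,2])-p[2],'Arange',np.percentile(A[m],[.5,99.5]), 'tcp guide',w2g(p),p)
t=A[m]; k=np.polyfit(t,B[m],1); print('slope deg',np.degrees(k[0]),'B at face',np.polyval(k,.155))
E
python3 stick.py; python3 -c "
from h import *
s=monitor.sense(); R=Ro.from_rotvec(s['tool_rot']).as_matrix(); print(np.degrees(np.arctan2(R[1,0],R[0,0])),R[:,2])
x,y=g2w(-.2);goto(x,y,.06,107.4)"
```

```text
time_s: 6.25
ee_pos: [0.5508, 0.1685, 0.1351]
tool_rot: [-1.859, -2.53, 0.004]
wrist_force: [-0.1, -0.4, -1.4]
opening: 0.0157
grasp_force: 29.9
n 302 ((560.6634521484375, 131.175048828125), (27.11448860168457, 240.50753784179688), 17.23228645324707) z bar -0.016405418884309547 Arange [-0.08140143  0.1580685 ] tcp guide (np.float64(-0.20074828004458095), np.float64(-7.122768114132015e-06)) [0.55081736 0.16847448 0.13506458]
slope deg 1.334250088366162 B at face 0.002798485957048521
107.38599080082525 [-3.29784797e-03 -9.23707614e-04 -9.99994135e-01]
sh [-0.004  0.005  0.377] turn [-0.007 -0.    -0.   ]
```

```bash
python3 -m inch '[[[0,0.004,0.1],[0,0,0],0],[[0,0.004,0.2],[0,0,0],0],[[0,0.004,0.3],[0,0,0],0],[[0,0.004,0.37],[0,0,0],0],[[0,0.004,0.405],[0,0,0],0],[[0,0.004,0.405],[0,0,0],0],[[0,0.004,0.405],[0,0,0],0]]'; python3 stick.py; python3 - <<'E'
from h import *
x,y=g2w(-.14);goto(x,y,.054,107.4)
c=grab('scene'); cv2.imwrite('pics/scene1.png',c['pixels'][...,::-1])
E
```

```text
time_s: 7.0
ee_pos: [0.5525, 0.1692, 0.0565]
tool_rot: [1.86, 2.531, 0.002]
wrist_force: [-0.1, -0.2, -1.4]
opening: 0.016
grasp_force: 29.9
n 215 ((532.81298828125, 227.090087890625), (27.220415115356445, 41.6857795715332), 18.42340087890625) z bar -0.01610679791825123 Arange [-0.08170614 -0.0405602 ] tcp guide (np.float64(-0.2009448165747049), np.float64(0.0017734190237542787)) [0.55245765 0.16919447 0.05651149]
slope deg -1.6196595615014735 B at face -0.008259262077775466
sh [-0.305 -0.01   0.014] turn [ 0.004 -0.    -0.   ]
```

View pics/scene1.png

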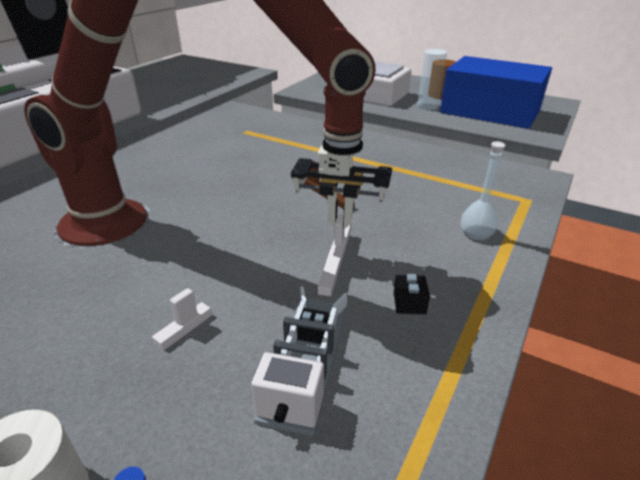

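```bash
python3 -m inch '[[[-0.05,-0.01,0.01],[0,0,0],0],[[-0.1,-0.01,0.01],[0,0,0],0],[[-0.15,-0.01,0.01],[0,0,0],0],[[-0.2,-0.01,0.01],[0,0,0],0],[[-0.25,-0.01,0.01],[0,0,0],0],[[-0.3,-0.01,0.01],[0,0,0],0],[[-0.3,-0.01,0.01],[0,0,0],0]]'; python3 - <<'E'
from h import *
print(w2g(monitor.sense()['ee_pos']))
x,y=g2w(-.06);goto(x,y,.054,107.4)
c=grab('scene'); cv2.imwrite('pics/scene2.png',cv2.resize(c['pixels'][180:420,200:480,::-1],None,fx=2.5,fy=2.5))
E
```

```text
time_s: 7.8
ee_pos: [0.5689, 0.1082, 0.0537]
tool_rot: [1.864, 2.528, -0.002]
wrist_force: [-0.5, -0.7, -1.3]
opening: 0.0159
grasp_force: 29.9
(np.float64(-0.13786281401948253), np.float64(-0.0007949913012852655))
sh [-0.389  0.005 -0.001] turn [-0.001  0.003 -0.007]
```

View pics/scene2.png

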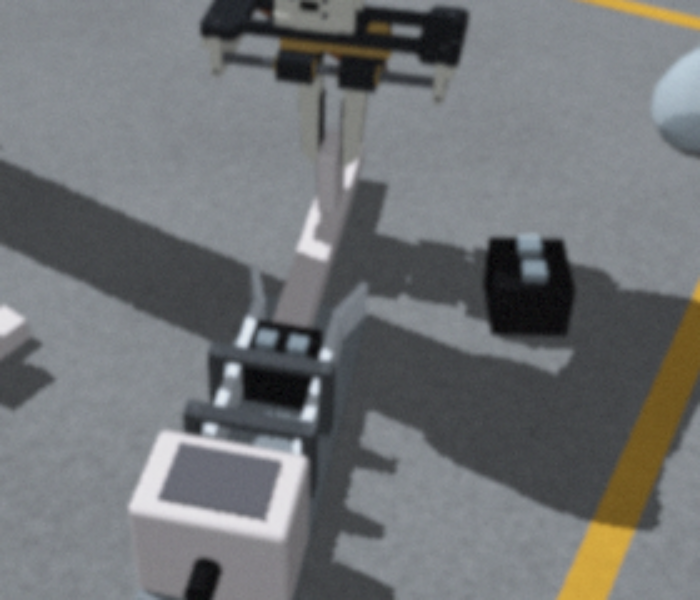

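The stick has entered between the lips, and its face is just at the carrier's rear, crop (295,322). Now I push.

```bash
python3 -m inch '[[[-0.04,0.005,0],[0,0,0],0],[[-0.08,0.005,0],[0,0,0],0],[[-0.12,0.005,0],[0,0,0],0],[[-0.16,0.005,0],[0,0,0],0],[[-0.2,0.005,0],[0,0,0],0],[[-0.24,0.005,0],[0,0,0],0],[[-0.28,0.005,0],[0,0,0],0],[[-0.32,0.005,0],[0,0,0],0],[[-0.36,0.005,0],[0,0,0],0],[[-0.39,0.005,0],[0,0,0],0]]'; python3 - <<'E'
from h import *
print(w2g(monitor.sense()['ee_pos']))
x,y=g2w(-.04);goto(x,y,.054,107.4)
E
```

```text
time_s: 8.85
ee_pos: [0.5926, 0.0358, 0.0538]
tool_rot: [1.861, 2.531, -0.0]
wrist_force: [-0.8, 1.4, -0.8]
opening: 0.0161
grasp_force: 29.9
(np.float64(-0.0616441069681806), np.float64(0.00020075950402786418))
sh [-0.108 -0.001 -0.001] turn [-0.     0.001 -0.002]
```

Pushing with about 1.4 N. I approach home slowly and watch the force.

```bash
python3 -m inch '[[[-0.02,0,0],[0,0,0],0],[[-0.04,0,0],[0,0,0],0],[[-0.06,0,0],[0,0,0],0],[[-0.075,0,0],[0,0,0],0],[[-0.085,0,0],[0,0,0],0],[[-0.09,0,0],[0,0,0],0],[[-0.095,0,0],[0,0,0],0],[[-0.095,0,0],[0,0,0],0]]'; python3 - <<'E'
from h import *
print(w2g(monitor.sense()['ee_pos']))
E
python3 -m inch '[[[-0.005,0,0],[0,0,0],0],[[-0.01,0,0],[0,0,0],0],[[-0.01,0,0],[0,0,0],0]]'
python3 -m inch '[[[-0.005,0,0],[0,0,0],0],[[-0.01,0,0],[0,0,0],0],[[-0.01,0,0],[0,0,0],0]]'
```

```text
time_s: 9.65
ee_pos: [0.5981, 0.0187, 0.0539]
tool_rot: [1.86, 2.532, -0.0]
wrist_force: [0.2, 1.3, -0.5]
opening: 0.0161
grasp_force: 29.9
(np.float64(-0.04367975839193828), np.float64(0.00032904344261315376))
time_s: 9.95
ee_pos: [0.5988, 0.0166, 0.0539]
tool_rot: [1.86, 2.531, -0.0]
wrist_force: [0.3, 0.1, -1.3]
opening: 0.0159
grasp_force: 29.9
time_s: 10.25
ee_pos: [0.5994, 0.0146, 0.0539]
tool_rot: [1.86, 2.531, -0.0]
wrist_force: [-0.4, 0.8, -1.6]
opening: 0.0155
grasp_force: 29.9
```

```bash

python3 -m inch '[[[-0.005,0,0],[0,0,0],0],[[-0.01,0,0],[0,0,0],0],[[-0.01,0,0],[0,0,0],0]]'
python3 -m inch '[[[-0.005,0,0],[0,0,0],0],[[-0.01,0,0],[0,0,0],0],[[-0.01,0,0],[0,0,0],0]]'
python3 - <<'E'
from h import *
print(w2g(monitor.sense()['ee_pos']))
E
```

```text
time_s: 10.55
ee_pos: [0.5999, 0.0127, 0.0539]
tool_rot: [1.86, 2.531, -0.0]
wrist_force: [-0.8, 1.9, -0.8]
opening: 0.0155
grasp_force: 29.9
time_s: 10.85
ee_pos: [0.6005, 0.0112, 0.0539]
tool_rot: [-1.86, -2.532, -0.0]
wrist_force: [-0.8, 1.8, -0.7]
opening: 0.0155
grasp_force: 29.9
(np.float64(-0.035845537867212625), np.float64(0.0003965736955927588))
```

```bash

python3 -m inch '[[[-0.005,0,0],[0,0,0],0],[[-0.01,0,0],[0,0,0],0],[[-0.01,0,0],[0,0,0],0]]'
python3 -m inch '[[[-0.005,0,0],[0,0,0],0],[[-0.01,0,0],[0,0,0],0],[[-0.01,0,0],[0,0,0],0]]'
python3 - <<'E'
from h import *
print(w2g(monitor.sense()['ee_pos']))
c=grab('top'); P=cloud(c); A=(P[...,:2]-M)@EX; B=(P[...,:2]-M)@EY; Z=P[...,2]
m=(c['z_map']>0)&(abs(B)<.02)&(A>.085)&(A<.165)&(Z>.046)&(Z<.058); print(np.percentile(A[m],[1,99]) if m.any() else 0,m.sum())
m=(c['z_map']>0)&(abs(B)<.016)&(A>.06)&(A<.14)&(Z>.03)&(Z<.042); print('bar',np.percentile(A[m],[1,99]) if m.any() else 0,m.sum())
cv2.imwrite('pics/top3.png',cv2.resize(c['pixels'][150:260,340:500,::-1],None,fx=5,fy=5,interpolation=cv2.INTER_CUBIC))
E
```

```text
time_s: 11.15
ee_pos: [0.6008, 0.0112, 0.0541]
tool_rot: [-1.858, -2.531, -0.003]
wrist_force: [-0.4, 5.1, 1.6]
opening: 0.0159
grasp_force: 29.9
time_s: 11.45
ee_pos: [0.601, 0.0112, 0.0543]
tool_rot: [-1.856, -2.531, -0.006]
wrist_force: [-2.5, 6.8, 1.9]
opening: 0.0156
grasp_force: 29.9
(np.float64(-0.03566713575367928), np.float64(0.0008277615663914559))
0 0
bar 0 0
```

View pics/top3.png

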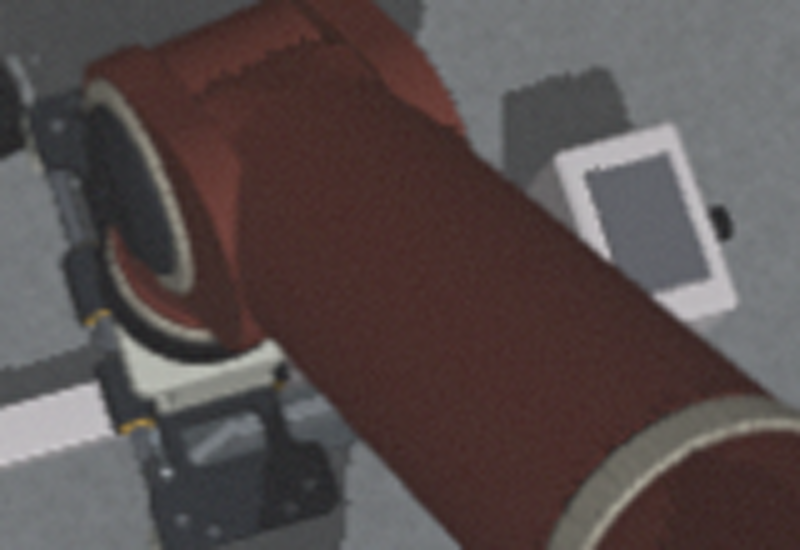

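The arm blocks the top view here, but the motion stopped dead at guide x≈-36 with 7 N rising, so the carrier is against the head. I draw the stick out and then check.

```bash
python3 -m inch '[[[0.05,0,0],[0,0,0],0],[[0.12,0,0],[0,0,0],0],[[0.22,0,0],[0,0,0],0],[[0.33,0,0],[0,0,0],0],[[0.45,0,0],[0,0,0],0],[[0.57,0,0],[0,0,0],0],[[0.69,0,0],[0,0,0],0],[[0.81,0,0],[0,0,0],0],[[0.91,0,0],[0,0,0],0],[[0.94,0,0],[0,0,0],0]]'; python3 - <<'E'
from h import *
print(w2g(monitor.sense()['ee_pos']))
goto(.43,.2,.11,91)
c=grab('top'); P=cloud(c); A=(P[...,:2]-M)@EX; B=(P[...,:2]-M)@EY; Z=P[...,2]
m=(c['z_map']>0)&(abs(B)<.02)&(A>.085)&(A<.163)&(Z>.043)&(Z<.06); print(np.percentile(A[m],[1,50,99]) if m.any() else 0,m.sum())
cv2.imwrite('pics/top4.png',cv2.resize(c['pixels'][150:260,340:500,::-1],None,fx=5,fy=5,interpolation=cv2.INTER_CUBIC))
E
```

```text
time_s: 12.5
ee_pos: [0.5445, 0.1898, 0.0541]
tool_rot: [-1.854, -2.536, -0.002]
wrist_force: [-0.7, 0.4, -1.4]
opening: 0.0158
grasp_force: 29.9
(np.float64(-0.2230164216907822), np.float64(0.0003024549918472738))
sh [ 0.222 -0.53  -0.279] turn [ 0.001 -0.002  0.581]
[0.1217504  0.14717481 0.16238838] 204
```

View pics/top4.png

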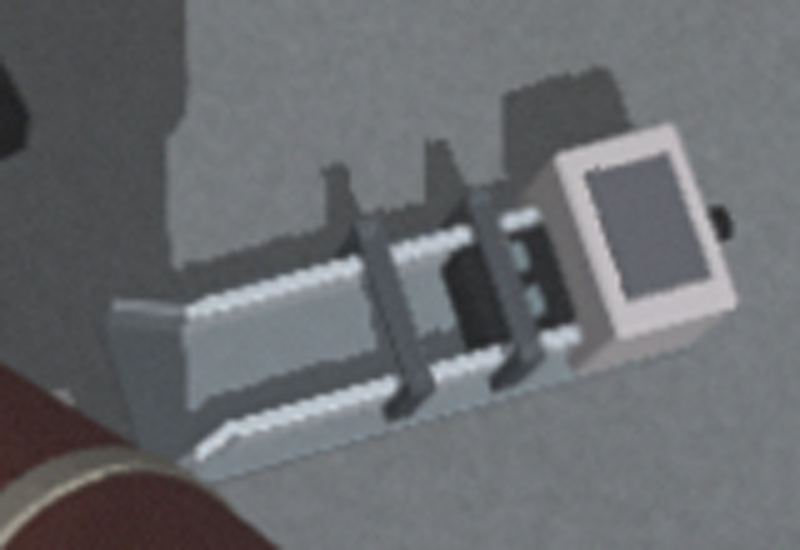

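Crop: the carrier's front is flush against the head at (575,330) and its rear is at about (450,300), guide x≈120. It is home and the stick is out. Now I put the stick back on the bench near its old place.

```bash
python3 -m inch '[[[0,0,-0.1],[0,0,0],0],[[0,0,-0.2],[0,0,0],0],[[0,0,-0.28],[0,0,0],0],[[0,0,-0.28],[0,0,0],0]]'; python3 - <<'E'
from h import *
goto(.43,.16,.11,91)
E
```

```text
time_s: 12.95
ee_pos: [0.5478, 0.1855, 0.1119]
tool_rot: [1.861, 2.526, 0.005]
wrist_force: [0.0, 0.9, -0.6]
opening: 0.0156
grasp_force: 29.9
sh [ 0.053 -0.6    0.006] turn [0.01  0.001 0.567]
```

```bash
python3 -m inch '[[[0.01,-0.08,0],[0,0,0.07],0],[[0.02,-0.16,0],[0,0,0.14],0],[[0.03,-0.25,0],[0,0,0.22],0],[[0.04,-0.34,0],[0,0,0.3],0],[[0.05,-0.43,0],[0,0,0.38],0],[[0.05,-0.52,0],[0,0,0.47],0],[[0.05,-0.58,0],[0,0,0.54],0],[[0.05,-0.6,0],[0,0,0.57],0],[[0.05,-0.6,0],[0,0,0.57],0],[[0.05,-0.6,0],[0,0,0.57],0]]'; python3 stick.py; python3 - <<'E'
from h import *
goto(.43,.16,.0375,91)
c=grab('scene'); cv2.imwrite('pics/scene5.png',cv2.resize(c['pixels'][120:360,150:450,::-1],None,fx=2.5,fy=2.5))
E
```

```text
time_s: 13.95
ee_pos: [0.4289, 0.1603, 0.1097]
tool_rot: [2.201, 2.241, 0.001]
wrist_force: [0.1, -0.3, -0.2]
opening: 0.0157
grasp_force: 29.9
n 116 ((435.8506774902344, 33.317298889160156), (12.89063835144043, 58.97876739501953), 1.2228178977966309) z bar -0.01632982465003642 Arange [0.0979123  0.15188195] tcp guide (np.float64(-0.22936628855870264), np.float64(-0.11879074115715149)) [0.42891129 0.16026179 0.10974267]
slope deg -11.903154982318213 B at face -0.03558693788385292
sh [-0.003  0.005  0.361] turn [ 0.002 -0.001  0.002]
```

View pics/scene5.png

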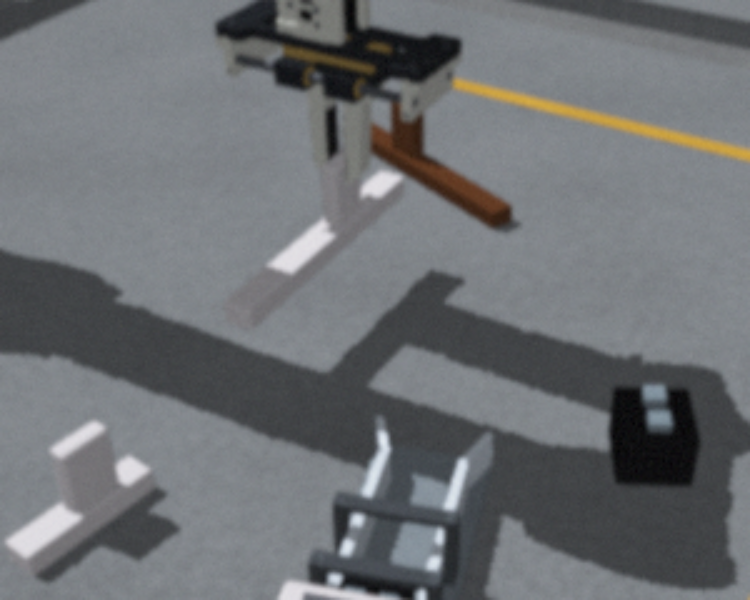

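The stick is level and free of everything: brown look-alike at (430,170), guide mouth at (430,450). I lower and release it.

```bash
python3 -m inch '[[[0,0,0.1],[0,0,0],0],[[0,0,0.2],[0,0,0],0],[[0,0,0.28],[0,0,0],0],[[0,0,0.32],[0,0,0],0],[[0,0,0.345],[0,0,0],0],[[0,0,0.36],[0,0,0],0],[[0,0,0.365],[0,0,0],0],[[0,0,0.365],[0,0,0],0]]'
python3 -m inch '[[[0,0,0],[0,0,0],20],[[0,0,0],[0,0,0],40],[[0,0,0],[0,0,0],60],[[0,0,0],[0,0,0],60],[[0,0,0],[0,0,0],60],[[0,0,0],[0,0,0],60],[[0,0,0],[0,0,0],60]]'
```

```text
time_s: 14.85
ee_pos: [0.4283, 0.1605, 0.0372]
tool_rot: [2.2, 2.242, 0.001]
wrist_force: [-0.2, -0.8, -0.4]
opening: 0.0159
grasp_force: 29.9
time_s: 15.55
ee_pos: [0.428, 0.1604, 0.0369]
tool_rot: [-2.201, -2.242, -0.0]
wrist_force: [-0.4, 1.2, 0.1]
opening: 0.0552
grasp_force: 0.0
```

```bash
python3 -m inch '[[[0,0,-0.1],[0,0,0],60],[[0,0,-0.25],[0,0,0],60],[[0,0,-0.45],[0,0,0],60],[[0,0,-0.65],[0,0,0],60],[[0,0,-0.85],[0,0,0],60],[[0,0,-0.9],[0,0,0],60],[[0,0,-0.9],[0,0,0],60],[[0,0,-0.9],[0,0,0],60]]'; python3 - <<'E'
from h import *
c=grab('scene'); cv2.imwrite('pics/scene6.png',c['pixels'][...,::-1])
c=grab('top'); P=cloud(c); A=(P[...,:2]-M)@EX; B=(P[...,:2]-M)@EY; Z=P[...,2]
m=(c['z_map']>0)&(abs(B)<.02)&(A>.085)&(A<.163)&(Z>.043)&(Z<.06); print(np.percentile(A[m],[1,50,99]) if m.any() else 0,m.sum())
E
```

```text
time_s: 16.35
ee_pos: [0.4271, 0.1597, 0.2156]
tool_rot: [-2.2, -2.241, 0.004]
wrist_force: [-0.8, -0.7, -0.4]
opening: 0.0556
grasp_force: 0.0
[0.12149299 0.14733647 0.16262346] 209
```

View pics/scene6.png

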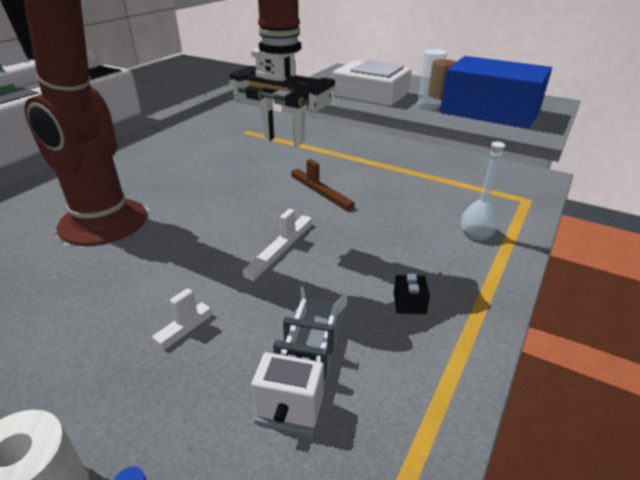

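```bash
python3 - <<'E'
from h import *
d=np.load('top0.npz'); Z0=d['P']; 
c=grab('top'); P1=cloud(c)
for P,lo,hi in((Z0,0,.1),(P1,.09,.2)):
    A=(P[...,:2]-M)@EX; B=(P[...,:2]-M)@EY; Z=P[...,2]
    m=(abs(B)<.019)&(A>lo)&(A<hi)&(Z>.045)&(Z<.051); print(np.sort(A[m])[[0,3,6,10,15]].round(4),np.sort(A[m])[[-10,-4,-1]].round(4))
A=(P1[...,:2]-M)@EX; B=(P1[...,:2]-M)@EY; Z=P1[...,2]
m=(abs(B)<.03)&(Z>.075)&(Z<.084)&(A>.15);print('head face',np.median(A[m]),m.sum())
E
```

```text
[0.0232 0.0243 0.0244 0.0251 0.026 ] [0.0674 0.0679 0.0687]
[0.121  0.1218 0.1221 0.1231 0.1238] [0.1645 0.1654 0.1656]
head face 0.16525776632174766 64
```

```bash
python3 -c "
from bench import order
print(order.sign_off())"
```

```text
the job is handed in; nothing more can be done
None
```

The carrier is fully home against the white head, the long push stick is back on the bench clear of the guide, the short stick was not touched, and the job was handed in at about 16 s of the 56 s allowed.

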